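# Click the storage-box lid shut all round

### The arm

A 6-joint arm with a two-finger parallel gripper is mounted at the origin on the work surface. World frame = base frame: x ahead of the robot, y to its left, z up, the work surface at z = 0. Lengths are in m, angles in degrees, forces in N, time in s.
With the tool pointing down it reaches from about 0.35 to 0.875 m from the base axis. Payload 4.2 kg.
Tool frame: the origin (TCP) lies at the very end of the fingers, on their centre line; the grasp point (between the pads) lies 19 mm behind it (r.grip_point_offset is the distance from the TCP to the grasp point, in m); z points along the fingers, y is the line along which they close (so a half turn about z gives the same grasp; the last joint's range is limited). The gripper opens to 87 mm and grips with 3 to 60 N. Pads are 19 mm wide; open, the fingers measure 117 mm over their backs; the gripper's body (75 mm by 190 mm) begins 51 mm behind the grasp point.
Start: joints at [90.562, 22.042, 0.453, 0, -68.411, -14.817], TCP at [0.154, 0.606, 0.223] pointing down, gripper open.
Joint ranges: [-179.83, 179.83], [-69.29, 118.12], [-61.27, 80.66], [-181.25, 117.63], [-171.15, -9.14], [-177.46, 177.46]. Speed limits (degrees/s): [159.86, 159.86, 180, 180, 180, 180].

### API

Orientations are given as a 3x3 rotation matrix whose columns are the frame's x, y, z axes.
In Python, from station import r, cams gives the robot as it stands. The module is installed in compiled form; this text tells all that it offers.
- The arm moves only by the shell command python3 -m handwheel 'ROWS'. ROWS is JSON, a list that holds one entry, the list of rows, each a list of 7 numbers: the turn, a rotation vector about the tool's x, y, z in units of 6 degrees (1.0 is 6 degrees), then the shift along the tool's x, y, z in m, then the finger opening in m, from 0 to 0.087. In form: [[[ax, ay, az, x, y, z, jaw], ...]]. A call has 1 to 12 rows; each row shifts and turns the commanded pose from where the row before left it, along the tool's axes as they then stand; what a row does not reach is not made up. A row lasts 1/10 s, in which the tool goes at most 50 mm and 8.59 degrees, less where a joint would pass 70% of its speed; a pose out of reach is approached as far as the arm can. A call with a gripper value outside its range is refused whole. The fingers move at their own pace and stop on an object; the grip force is fixed at half the most. Time passes only in rows, so rows that do not move let the fingers close. It gives the time, the measured TCP pose, the force, the opening and the grip force at its end, in the units of the state.
- r.sense(): the state, without advancing time (a new reading comes with each control period).
- cams.capture(name): name is "scene" or "side" or "wrist"; returns the picture (400x640x3 uint8, red, green, blue); there is no depth.
- cams.get_calibration(name): a dict with "camera_matrix" (3x3 intrinsics, pixels), "rvec" (rotation vector, rad) and "tvec" (3), from world to camera coordinates, as OpenCV has them; the wrist camera has in their place "T_tool_cam" (4x4, takes a point from camera to tool coordinates, whose origin is the TCP and whose axes are the flange's). Camera axes: x right, y down, z forward; pixel columns grow to the right and rows downward; lengths in m; the calibration is good to about 2 mm. A picture is of the moment at which its call begins: read the wrist's pose just before it. get_calibration takes no time and is no camera call.
- r.finish_job(): hands the job in; it is judged then, once.
The state is a dict: "time_s": time; "joints": joint angles; "joint_velocities": joint speeds; "effort": joint torques, N m; "tcp_pos": TCP position; "ee_rot": TCP orientation; "wrist_force": force on the tool from outside, world axes, zero at the start; "moment": the same for the moment, N m; "gripper_width": opening from 0.0 (shut) to 1.0 (fully open); "gripper_force": force on a finger pad.
Only numpy, scipy, OpenCV 4.12 (cv2) and the standard library are available. Lean on these libraries where they do the work, as an engineer would, in place of code of your own. Each camera call takes 0.05 s, during which the arm holds its last target. There are 200 camera calls.

### The job

Snap the lid of the clear box of brass knobs shut: press down every raised blue section of its rim until all four sections have clicked down flush with the grey corners. Just press with the fingertips, without picking anything up: leave the box where it stands, leave the brass knob standing on the middle of the lid, and do not disturb the other things on the table.

Things in the scene. Friction and masses are not known exactly. Their poses are not given: they have to be found in the camera images.
- box: Clear plastic box of brass knobs (about 1.4 kg, loose on the table), snap-fit lid in place. Origin: centre of its underside, z up. Box 150 x 190 mm (x, y), lid 160 x 200 mm; top of the shut rim 90 mm above the origin. Rim, 28 mm wide: four fixed grey corners (30 x 30 mm) and between them four blue sections, hinged along the middle panel.
- lid_middle (a point): Centre of the lid's clear middle panel (104 mm in the box's x, 144 mm in y), on its top face, 86 mm above the box's origin, 4 mm lower than the shut rim.
- press_front (a point): Press point on top of the blue rim section on the box's -x side (138 mm long, 28 mm wide, 6 mm thick, white stripe): middle of its length, 9 mm in from its outer edge. Shut, it is 71 mm from the box's centre and 90 mm above the box's origin; about 6 mm higher when up. Moves with the section; x axis outward across the rim, z its top normal.
- rim_front (a joint): Angle of the -x rim section: 0 snapped shut, flush with the corners; about 0.32 rad up, outer edge 9 mm proud. Pressing down at the press point takes about 10 N; half way it snaps shut by itself and stays shut. Up at the start.
- press_back (a point): Press point on top of the blue rim section on the box's +x side (138 mm long, 28 mm wide, 6 mm thick, white stripe): middle of its length, 9 mm in from its outer edge. Shut, it is 71 mm from the box's centre and 90 mm above the box's origin; about 6 mm higher when up. Moves with the section; x axis outward across the rim, z its top normal.
- rim_back (a joint): Angle of the +x rim section: 0 snapped shut, flush with the corners; about 0.32 rad up, outer edge 9 mm proud. Pressing down at the press point takes about 10 N; half way it snaps shut by itself and stays shut. Up at the start.
- press_left (a point): Press point on top of the blue rim section on the box's +y side (98 mm long, 28 mm wide, 6 mm thick, white stripe): middle of its length, 9 mm in from its outer edge. Shut, it is 91 mm from the box's centre and 90 mm above the box's origin; about 6 mm higher when up. Moves with the section; x axis outward across the rim, z its top normal.
- rim_left (a joint): Angle of the +y rim section: 0 snapped shut, flush with the corners; about 0.32 rad up, outer edge 9 mm proud. Pressing down at the press point takes about 10 N; half way it snaps shut by itself and stays shut. Up at the start.
- press_right (a point): Press point on top of the blue rim section on the box's -y side (98 mm long, 28 mm wide, 6 mm thick, white stripe): middle of its length, 9 mm in from its outer edge. Shut, it is 91 mm from the box's centre and 90 mm above the box's origin; about 6 mm higher when up. Moves with the section; x axis outward across the rim, z its top normal.
- rim_right (a joint): Angle of the -y rim section: 0 snapped shut, flush with the corners; about 0.32 rad up, outer edge 9 mm proud. Pressing down at the press point takes about 10 N; half way it snaps shut by itself and stays shut. May be up or already shut at the start.
- brass_knob: Loose brass furniture knob, 30 mm across, 28 mm tall, 70 g, standing near the middle of the lid's clear panel; origin under its foot. It must stay standing there.
- wood_knob: Bystander: dark turned wooden drawer knob, 40 mm across, 43 mm tall, standing on the table close beside the box; origin under its foot
- bun_foot: Bystander: red-brown turned wooden bun foot, 48 mm across, 34 mm tall, standing on the table close beside the box; origin under its foot
- screw_jar: Bystander: glass screw jar with steel cap, 64 mm across, 85 mm tall; origin under its base
- screwdriver: Bystander: screwdriver lying on the table, origin on the table under its middle
- mallet: Bystander: wooden mallet lying on the table, origin on the table under it
- offcut: Bystander: hardwood offcut 150 x 45 x 30 mm lying flat; origin under its centre

How it is judged (in metres and radians):
At the end, for the whole second after the job is handed in: All four rim sections are snapped shut (each joint under 0.05 rad), the box stands flat on the table at rest within 40 mm of where it began, and the brass knob stands upright on the lid within 36 mm of its middle each way (value of joint each of rim_front, rim_back, rim_left, rim_right below 0.05 rad and height (world z) of box below 0.006 m and angle between box's own z axis and vertical below 0.05 rad and distance of box from where it was at the start of the episode below 0.04 m and linear speed of box below 0.02 m/s and angle between brass_knob's own z axis and vertical below 0.2 rad and x of brass_knob in the frame of box between -0.036 and 0.036 m and y of brass_knob in the frame of box between -0.036 and 0.036 m and z of brass_knob in the frame of box between 0.08 and 0.092 m); the robot touches nothing.
It fails at once if the box is lifted off the table or tipped (height (world z) of box above 0.012 m or angle between box's own z axis and vertical above 0.12 rad).
It fails at once if the box is shoved more than 40 mm from its place (distance of box from where it was at the start of the episode above 0.04 m).
It fails at once if the brass knob is lifted, toppled or pushed more than about 20 mm across the lid (z of brass_knob in the frame of box above 0.1 m or angle between brass_knob's own z axis and vertical above 0.5 rad or x of brass_knob in the frame of box above 0.036 m or x of brass_knob in the frame of box below -0.036 m or y of brass_knob in the frame of box above 0.036 m or y of brass_knob in the frame of box below -0.036 m).
It fails at once if another thing on the table is moved more than 30 mm (distance of any of wood_knob, bun_foot, screw_jar, screwdriver, mallet, offcut from where it was at the start of the episode above 0.03 m).
It also fails if it takes over 51 s, if anything falls off the work surface, if the arm or the gripper's body presses on something with over 40 N, if the wrist force passes 120 N, or if a joint passes its speed limit or range.

## Working session

There is one attempt and no reset: what is moved stays moved. The work goes in short steps, Python scripts to look and compute and a shell command to move; the robot and the scene stay as the last step left them, time stands still between calls to the robot, and variables do not carry over. Pictures are saved under pics/ and viewed, at most 10 in all, crops included, and the job is handed in when it is done.

```bash
mkdir -p pics; python3 - <<'E'
from station import r,cams
import cv2
s=r.sense();print(s['time_s'],s['tcp_pos'],s['ee_rot'],s['gripper_width'])
for n in('scene','side'):
    im=cams.capture(n);cv2.imwrite(f'pics/{n}0.png',im[:,:,::-1])
    c=cams.get_calibration(n);print(c)
print(cams.get_calibration('wrist'))
E
```

```text
0.0 [0.15372124 0.60518595 0.22146332] [[ 9.69166663e-01 -2.46405711e-01 -4.53736438e-04]
 [-2.46406115e-01 -9.69164355e-01 -2.11657420e-03]
 [ 8.17907888e-05  2.16311659e-03 -9.99997657e-01]] 0.9989483172855914
{'camera_matrix': array([[384.18369115,   0.        , 324.23766508],
       [  0.        , 384.18369115, 199.80781982],
       [  0.        ,   0.        ,   1.        ]]), 'rvec': array([ 2.15495138,  0.99671121, -0.39332611]), 'tvec': array([-0.37732141, -0.22352211,  1.4001659 ])}
{'camera_matrix': array([[367.80452182,   0.        , 320.65866694],
       [  0.        , 367.80452182, 194.14658813],
       [  0.        ,   0.        ,   1.        ]]), 'rvec': array([ 0.17985245, -2.77559851,  1.36125744]), 'tvec': array([0.59253465, 0.12253529, 1.09662854])}
{'camera_matrix': array([[328.78528049,   0.        , 320.69752581],
       [  0.        , 328.78528049, 205.0904985 ],
       [  0.        ,   0.        ,   1.        ]]), 'T_tool_cam': array([[ 8.59260941e-04, -9.65761302e-01, -2.59430858e-01,
         7.11764312e-02],
       [ 9.99999011e-01,  1.11859912e-03, -8.52017570e-04,
         7.59357231e-05],
       [ 1.11304473e-03, -2.59429869e-01,  9.65761308e-01,
        -1.62211706e-01],
       [ 0.00000000e+00,  0.00000000e+00,  0.00000000e+00,
         1.00000000e+00]])}
```

View pics/scene0.png

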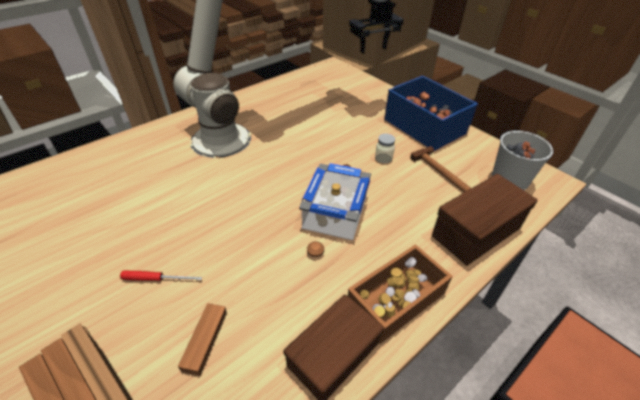

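View pics/side0.png

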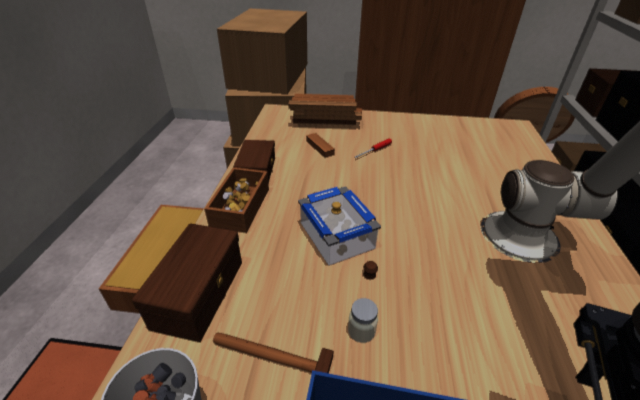

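The scene view shows the box around pixel (337,190), brass knob at (336,188), bun foot at (316,249), and wood knob partly hidden at (347,168). In the side view the box is around (340,215), with the wood knob at (371,269) and the jar at (363,320).

```bash
cat > h.py <<'E'
import numpy as np,cv2
from station import r,cams
def pose(n):
    c=cams.get_calibration(n);K=c['camera_matrix']
    if 'rvec' in c:
        R=cv2.Rodrigues(c['rvec'])[0];return K,R.T,-R.T@c['tvec']
    s=r.sense();T=np.eye(4);T[:3,:3]=s['ee_rot'];T[:3,3]=s['tcp_pos'];T=T@c['T_tool_cam']
    return K,T[:3,:3],T[:3,3]
def cast(P,uv,z):
    K,R,C=P;uv=np.atleast_2d(uv).astype(float)
    d=np.c_[uv,np.ones(len(uv))]@np.linalg.inv(K).T@R.T
    return (C+d*((z-C[2])/d[:,2])[:,None])[:,:2]
def blue(im):
    h=cv2.cvtColor(im,cv2.COLOR_RGB2HSV);return cv2.inRange(h,(100,140,60),(125,255,255))
def rect(pts):
    (c,wh,a)=cv2.minAreaRect((pts*1000).astype(np.float32));return np.round(c,1),np.round(wh,1),round(a,1)
E
python3 - <<'E'
from h import *
for n,roi,kn,others in(('scene',(290,155,90,75),(336,190),dict(bun=(316,255),wood=(347,168))),('side',(290,175,100,80),(337,210),dict(wood=(371,275),jar=(364,335)))):
    im=cv2.imread(f'pics/{n}0.png')[:,:,::-1].copy();m=blue(im);x,y,w,h=roi
    M=np.zeros_like(m);M[y:y+h,x:x+w]=m[y:y+h,x:x+w]
    v,u=np.nonzero(M);P=pose(n)
    for z in(.09,.096):print(n,z,rect(cast(P,np.c_[u,v],z)))
    k,l,st,ce=cv2.connectedComponentsWithStats(M)
    for i in range(1,k):
        if st[i,4]>30: vv,uu=np.nonzero(l==i);print(st[i,4],cast(P,ce[i],.093).round(3),rect(cast(P,np.c_[uu,vv],.093)))
    print('knob',cast(P,kn,.095).round(3),{k:cast(P,v,.005).round(3) for k,v in others.items()})
E
```

```text
scene 0.09 (array([543.1,  72.9]), array([157.7, 204.8]), 32.9)
scene 0.096 (array([547.8,  68.3]), array([156.4, 203.1]), 32.9)
117 [[0.497 0.141]] (array([495.2, 143.4]), array([93.4, 27.1]), 32.9)
169 [[0.493 0.031]] (array([487.3,  37.2]), array([ 22.4, 136.7]), 33.0)
211 [[0.602 0.105]] (array([598. , 111.3]), array([ 24.5, 137.3]), 33.2)
196 [[ 0.594 -0.006]] (array([591.6,  -5.1]), array([93.4, 27.1]), 33.5)
knob [[0.547 0.066]] {'bun': array([[ 0.633, -0.078]]), 'wood': array([[0.42 , 0.236]])}
side 0.09 (array([542.2,  73.6]), array([166.8, 212.7]), 32.8)
side 0.096 (array([541.8,  80.6]), array([165.4, 210.8]), 32.8)
193 [[0.589 0.004]] (array([588.1,   1.5]), array([99.9, 34.5]), 32.6)
268 [[0.484 0.043]] (array([486.3,  38. ]), array([ 29.9, 142.2]), 33.0)
317 [[0.598 0.118]] (array([600. , 112.7]), array([ 30.3, 145.2]), 32.6)
279 [[0.492 0.153]] (array([490.8, 151.3]), array([101.2,  31.6]), 32.8)
knob [[0.543 0.071]] {'wood': array([[0.437, 0.215]]), 'jar': array([[0.45, 0.39]])}
```

```bash
python3 -m handwheel '[[[0,0,-1.3,0,0,0,0],[0,0,-1.3,0,0,0,0],[0,0,-1.3,0,0,0,0],[0,0,-1.3,0,0,0,0],[0,0,-1.3,0,0,0,0],[0,0,-1.3,0,0,0,0]]]'
python3 -m handwheel '[[[0,0,0,0.003,0.04,0,0],[0,0,0,0.003,0.04,0,0],[0,0,0,0.003,0.04,0,0],[0,0,0,0.003,0.04,0,0],[0,0,0,0.003,0.04,0,0],[0,0,0,0.003,0.04,0,0],[0,0,0,0.003,0.04,0,0],[0,0,0,0.003,0.04,0,0],[0,0,0,0.003,0.04,0,0],[0,0,0,0.003,0.04,0,0],[0,0,0,0.003,0.04,0,0],[0,0,0,0.003,0.04,0,0]]]'
python3 -m handwheel '[[[0,0,0,0.001,0.044,0,0],[0,0,0,0.001,0.044,0,0],[0,0,0,0,0.044,0,0],[0,0,0,0,0.044,0,0],[0,0,0,0,0,0,0],[0,0,0,0,0,0,0],[0,0,0,0,0,0,0]]]'
python3 - <<'E'
from h import *
P=pose('wrist');im=cams.capture('wrist');cv2.imwrite('pics/w0.png',im[:,:,::-1])
m=blue(im);v,u=np.nonzero(m);print(rect(cast(P,np.c_[u,v],.093)))
k,l,st,ce=cv2.connectedComponentsWithStats(m)
for i in range(1,k):
    if st[i,4]>200: vv,uu=np.nonzero(l==i);print(st[i],rect(cast(P,np.c_[uu,vv],.093)))
s=r.sense();print(s['time_s'],s['tcp_pos'],s['ee_rot'].round(3),s['wrist_force'],s['gripper_width'],s['joints'])
E
```

```text
time_s: 0.7
tcp_pos: [0.1538, 0.6054, 0.2219]
ee_rot: [[0.84, 0.543, -0.0], [0.543, -0.84, -0.001], [-0.001, 0.001, -1.0]]
wrist_force: [0.3, 0.1, -0.2]
gripper_width: 0.541
gripper_force: 0.0
time_s: 1.9
tcp_pos: [0.4429, 0.2189, 0.2223]
ee_rot: [[0.843, 0.538, -0.0], [0.538, -0.843, -0.0], [-0.0, -0.0, -1.0]]
wrist_force: [0.5, -0.2, 0.6]
gripper_width: 0.005
gripper_force: 0.0
time_s: 2.6
tcp_pos: [0.5383, 0.0736, 0.2222]
ee_rot: [[0.843, 0.538, -0.001], [0.538, -0.843, -0.0], [-0.001, -0.0, -1.0]]
wrist_force: [0.7, 0.1, -0.4]
gripper_width: 0.009
gripper_force: 0.0
(array([547.7,  80.7]), array([147. , 200.3]), 33.0)
[ 237   99  165   37 5062] (array([597.1, 112.9]), array([ 29. , 139.6]), 33.1)
[ 397  139   38  100 2720] (array([589.7,   5.5]), array([91.8, 28.3]), 32.9)
[ 205  141   39   98 2647] (array([496.3, 149.8]), array([90.2, 28.3]), 33.0)
2.65 [0.53825687 0.07394832 0.22242927] [[ 0.842  0.539 -0.   ]
 [ 0.539 -0.842  0.   ]
 [-0.    -0.    -1.   ]] [-0.11893213  0.25104498  0.64270921] 0.001164060264044684 [ 2.49201287e+01  1.41132166e+01 -1.10761740e+01 -1.37391186e-02
 -6.48322984e+01  9.77036528e+01]
```

View pics/w0.png

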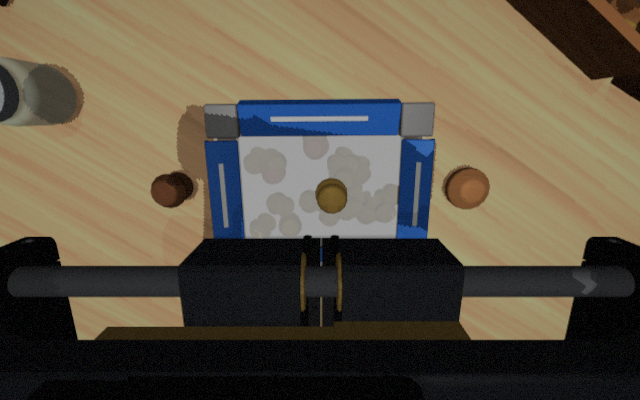

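The wrist view shows the back section with its stripe at (319,118), left (223,195), right (417,193) and knob (331,195). The wood knob is at (170,190) and the bun foot at (467,188), both outside the rim. I'll press the back section first.

```bash
python3 -m handwheel '[[[0,0,0,0.038,0,0,0],[0,0,0,0.0375,0,0,0],[0,0,0,0,0,0.04,0],[0,0,0,0,0,0.04,0],[0,0,0,0,0,0.03,0],[0,0,0,0,0,0,0],[0,0,0,0,0,0,0]]]'
python3 -m handwheel '[[[0,0,0,0,0,0.004,0],[0,0,0,0,0,0.003,0],[0,0,0,0,0,0.003,0],[0,0,0,0,0,0.003,0],[0,0,0,0,0,0.003,0],[0,0,0,0,0,0,0]]]'
```

```text
time_s: 3.35
tcp_pos: [0.6027, 0.1149, 0.1133]
ee_rot: [[0.842, 0.54, 0.001], [0.54, -0.842, -0.001], [0.0, 0.001, -1.0]]
wrist_force: [0.9, -0.2, 1.0]
gripper_width: 0.005
gripper_force: 0.0
time_s: 3.95
tcp_pos: [0.6031, 0.1141, 0.0971]
ee_rot: [[0.843, 0.538, 0.002], [0.538, -0.843, 0.001], [0.002, 0.0, -1.0]]
wrist_force: [-0.6, 1.0, 2.3]
gripper_width: 0.006
gripper_force: 1.4
```

Contact is beginning at about z=0.097, as expected; continuing.

```bash
python3 -m handwheel '[[[0,0,0,0,0,0.002,0],[0,0,0,0,0,0.002,0],[0,0,0,0,0,0,0]]]'
python3 -m handwheel '[[[0,0,0,0,0,0.002,0],[0,0,0,0,0,0.001,0],[0,0,0,0,0,0,0]]]'
```

```text
time_s: 4.25
tcp_pos: [0.6015, 0.1134, 0.0915]
ee_rot: [[0.843, 0.538, -0.003], [0.538, -0.843, -0.001], [-0.003, -0.001, -1.0]]
wrist_force: [-1.0, -0.1, 0.6]
gripper_width: 0.006
gripper_force: 0.0
time_s: 4.55
tcp_pos: [0.6019, 0.1134, 0.0904]
ee_rot: [[0.843, 0.538, -0.001], [0.538, -0.843, -0.001], [-0.001, 0.0, -1.0]]
wrist_force: [-2.6, -0.3, 6.0]
gripper_width: 0.004
gripper_force: 3.4
```

It snapped shut: force dropped, then 6 N at z=0.0904. Next is the left section.

```bash
python3 -m handwheel '[[[0,0,0,0,0,-0.02,0],[0,0,0,0,0,-0.03,0],[0,0,0,-0.024,-0.03,0,0],[0,0,0,-0.024,-0.03,0,0],[0,0,0,-0.023,-0.031,0,0],[0,0,0,0,0,0.02,0],[0,0,0,0,0,0.018,0],[0,0,0,0,0,0,0],[0,0,0,0,0,0,0]]]'
python3 -m handwheel '[[[0,0,0,0,0,0.003,0],[0,0,0,0,0,0.002,0],[0,0,0,0,0,0.002,0],[0,0,0,0,0,0.002,0],[0,0,0,0,0,0,0]]]'
python3 -m handwheel '[[[0,0,0,0,0,0.002,0],[0,0,0,0,0,0.001,0],[0,0,0,0,0,0,0]]]'
```

```text
time_s: 5.45
tcp_pos: [0.4936, 0.1521, 0.1015]
ee_rot: [[0.843, 0.538, -0.001], [0.538, -0.843, -0.001], [-0.001, 0.0, -1.0]]
wrist_force: [1.3, 0.9, -0.1]
gripper_width: 0.0
gripper_force: 0.0
time_s: 5.95
tcp_pos: [0.4936, 0.1522, 0.0924]
ee_rot: [[0.843, 0.538, -0.0], [0.538, -0.843, -0.0], [-0.0, -0.0, -1.0]]
wrist_force: [0.2, -0.6, -0.0]
gripper_width: 0.004
gripper_force: 0.0
time_s: 6.25
tcp_pos: [0.4938, 0.1522, 0.0903]
ee_rot: [[0.843, 0.538, 0.0], [0.538, -0.843, -0.0], [-0.0, 0.0, -1.0]]
wrist_force: [-1.2, 0.2, 4.5]
gripper_width: 0.005
gripper_force: 3.2
```

Left is shut the same way. Front next: tool x -71, y +91.

```bash
python3 -m handwheel '[[[0,0,0,0,0,-0.02,0],[0,0,0,0,0,-0.03,0],[0,0,0,-0.024,0.03,0,0],[0,0,0,-0.024,0.03,0,0],[0,0,0,-0.023,0.031,0,0],[0,0,0,0,0,0.02,0],[0,0,0,0,0,0.018,0],[0,0,0,0,0,0,0],[0,0,0,0,0,0,0]]]'
python3 -m handwheel '[[[0,0,0,0,0,0.003,0],[0,0,0,0,0,0.002,0],[0,0,0,0,0,0.002,0],[0,0,0,0,0,0.002,0],[0,0,0,0,0,0,0]]]'
python3 -m handwheel '[[[0,0,0,0,0,0.002,0],[0,0,0,0,0,0.001,0],[0,0,0,0,0,0,0]]]'
```

```text
time_s: 7.15
tcp_pos: [0.4828, 0.0373, 0.1016]
ee_rot: [[0.843, 0.538, -0.001], [0.538, -0.843, -0.001], [-0.001, 0.0, -1.0]]
wrist_force: [1.0, 0.9, 0.5]
gripper_width: 0.003
gripper_force: 0.0
time_s: 7.65
tcp_pos: [0.4826, 0.0376, 0.0923]
ee_rot: [[0.843, 0.538, -0.0], [0.538, -0.843, 0.0], [0.0, -0.0, -1.0]]
wrist_force: [-0.3, -0.1, -0.8]
gripper_width: 0.006
gripper_force: 0.0
time_s: 7.95
tcp_pos: [0.483, 0.0377, 0.0903]
ee_rot: [[0.843, 0.538, 0.001], [0.538, -0.843, 0.0], [0.0, 0.0, -1.0]]
wrist_force: [-2.7, 1.2, 6.2]
gripper_width: 0.003
gripper_force: 3.3
```

Front is shut. Now the right section: tool x +71, y +91.

```bash
python3 -m handwheel '[[[0,0,0,0,0,-0.02,0],[0,0,0,0,0,-0.03,0],[0,0,0,0.024,0.03,0,0],[0,0,0,0.024,0.03,0,0],[0,0,0,0.023,0.031,0,0],[0,0,0,0,0,0.02,0],[0,0,0,0,0,0.018,0],[0,0,0,0,0,0,0],[0,0,0,0,0,0,0]]]'
python3 -m handwheel '[[[0,0,0,0,0,0.003,0],[0,0,0,0,0,0.002,0],[0,0,0,0,0,0.002,0],[0,0,0,0,0,0.002,0],[0,0,0,0,0,0,0]]]'
python3 -m handwheel '[[[0,0,0,0,0,0.002,0],[0,0,0,0,0,0.001,0],[0,0,0,0,0,0,0]]]'
python3 -m handwheel '[[[0,0,0,0,0,-0.02,0],[0,0,0,0,0,-0.04,0],[0,0,0,0,0,-0.045,0],[0,0,0,-0.04,-0.02,-0.02,0],[0,0,0,-0.045,-0.02,0,0],[0,0,0,-0.045,-0.02,0,0],[0,0,0,-0.03,-0.02,0,0],[0,0,0,0,-0.01,0,0],[0,0,0,0,0,0,0],[0,0,0,0,0,0,0]]]'
python3 - <<'E'
from h import *
a=[]
for n in('wrist','scene','side'):
    P=pose(n);im=cams.capture(n);b=im[:,:,::-1]
    if n=='scene':b=cv2.resize(b[150:250,280:400],None,fx=5,fy=5)
    if n=='side':b=cv2.resize(b[170:290,280:400],None,fx=5,fy=5)
    cv2.imwrite(f'pics/{n}1.png',b)
    if n!='wrist':
        x,y,w,h=(290,155,90,75) if n=='scene' else (290,175,100,80)
        m=blue(im);M=np.zeros_like(m);M[y:y+h,x:x+w]=m[y:y+h,x:x+w];v,u=np.nonzero(M);print(n,rect(cast(P,np.c_[u,v],.09)))
E
```

```text
time_s: 8.85
tcp_pos: [0.5914, -0.0011, 0.1015]
ee_rot: [[0.843, 0.538, -0.001], [0.538, -0.843, -0.0], [-0.001, -0.0, -1.0]]
wrist_force: [0.1, 0.8, -0.3]
gripper_width: 0.007
gripper_force: 0.0
time_s: 9.35
tcp_pos: [0.5911, -0.001, 0.0924]
ee_rot: [[0.843, 0.538, -0.0], [0.538, -0.843, 0.0], [-0.0, -0.001, -1.0]]
wrist_force: [-0.0, -0.3, 0.4]
gripper_width: 0.01
gripper_force: 0.0
time_s: 9.65
tcp_pos: [0.5913, -0.0009, 0.0903]
ee_rot: [[0.843, 0.538, -0.001], [0.538, -0.843, -0.0], [-0.001, -0.0, -1.0]]
wrist_force: [-1.8, -0.1, 6.0]
gripper_width: 0.005
gripper_force: 3.1
time_s: 10.65
tcp_pos: [0.4093, -0.0108, 0.2148]
ee_rot: [[0.842, 0.539, 0.001], [0.539, -0.842, 0.0], [0.001, 0.0, -1.0]]
wrist_force: [-0.1, 0.4, -0.3]
gripper_width: 0.005
gripper_force: 0.0
scene (array([546.6,  67.1]), array([156.3, 200. ]), 33.0)
side (array([539.6,  78.9]), array([161.8, 207.2]), 33.1)
```

View pics/wrist1.png

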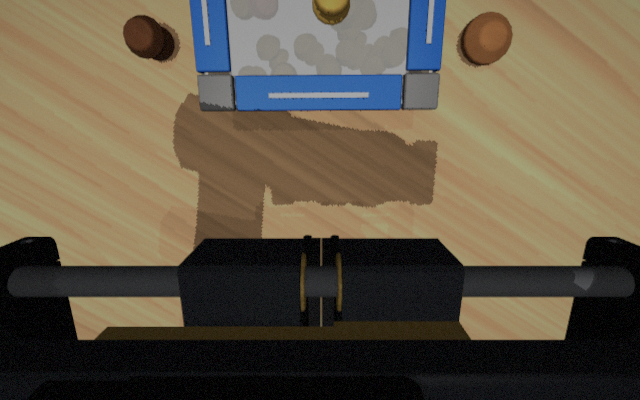

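View pics/side1.png

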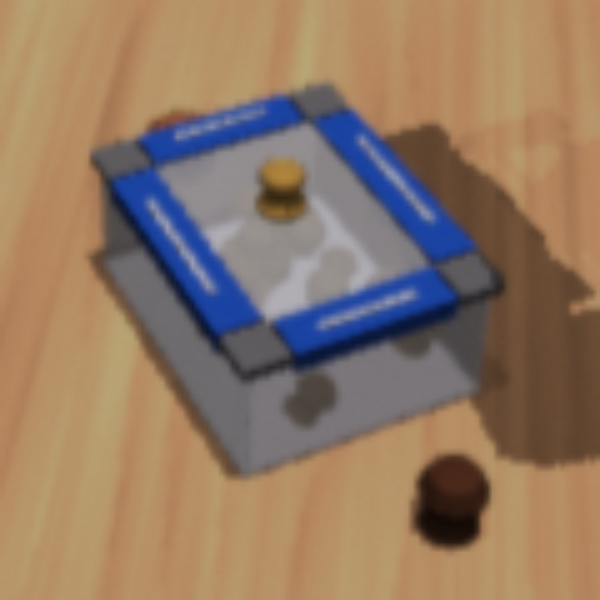

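View pics/scene1.png

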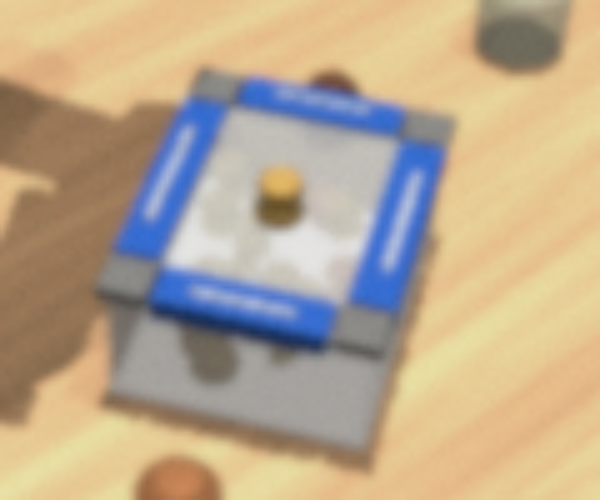

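All four sections look flush with the grey corners in the three views. The knob still stands at about the middle of the lid ((282,190) in the side crop), the wood knob and bun foot still stand beside the box, and the arm is clear.

```bash
python3 -c "
from station import r
print(r.finish_job())"
```

```text
the job is handed in; nothing more can be done
None
```

I pressed all four rim sections down, and in the final pictures they look flush with the corners, with the brass knob still standing on the lid. The job is handed in at about 11 s of the 51 s allowed; the hand-in gave no verdict.

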